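# Set up a folding parts tray and press its label holder home

## Robot

A 6-joint arm with a two-finger parallel gripper is mounted at the origin on a cart in front of the work surface, level with it; the furniture and walls round the work are solid. World frame = base frame: x ahead of the robot, y to its left, z up, the work surface at z = 0. Lengths are in mm, angles in rad, forces in N, time in s.
With the tool pointing down it reaches from about 300 to 750 mm from the base axis. Payload 8.5 kg.
Tool frame: the origin (TCP) lies at the very end of the fingers, on their centre line; the grasp point (between the pads) lies bot.hold_point_z behind it (bot.hold_point_z is the distance from the TCP to the grasp point, in mm); z points along the fingers, y is the line along which they close (so a half turn about z gives the same grasp; the last joint's range is limited). The gripper opens to 85 mm and grips with 20 to 120 N. Pads are 22 mm wide; open, the fingers measure 114 mm over their backs; the gripper's body (76 mm by 85 mm) begins 54 mm behind the grasp point. The pads swing forward as they close: fully open they stand 13 mm farther back than shut.
Start: joints at [1.09, 0.381, 1.297, -0, 1.464, -0.215], TCP at [144.467, 530.669, 231.322] pointing down, gripper open.
Joint ranges: [-3.11, 3.11], [-0.89, 2.33], [0.22, 2.48], [-1.42, 4.56], [0.17, 2.85], [-2.88, 2.88]. Speed limits (rad/s): [2.39, 2.39, 3.14, 3.14, 3.14, 3.14].

## Interface

Orientations are given as a unit quaternion [x, y, z, w].
In Python, from station import bot, cams gives the robot as it stands. The module is installed in compiled form; this text tells all that it offers.
- The arm moves only by the tool pendant, called after "Emit:" in YAML: its name, and indented under it one key for each argument. Schema: {"type":"object","properties":{"plan":{"type":"object","properties":{"rows":{"type":"array","items":{"type":"array","items":{"type":"number"},"minItems":7,"maxItems":7},"minItems":1,"maxItems":20}},"additionalProperties":false,"required":["rows"]},"squeeze":{"type":"number"},"only":{"type":"string"},"quiet":{"type":"boolean"},"lines":{"type":"string"}},"required":["plan"],"additionalProperties":false}. plan is an object whose key "rows" holds a list of rows, 1 to 20 of them, each of 7 numbers: the opening from 0.0 (shut) to 1.0 (fully open), then dx, dy, dz in mm, then a rotation vector rx, ry, rz in rad; each row is the pose to reach, as a shift and turn from the pose commanded when the call began, along the tool's axes at that moment; what a row does not reach only later rows make up. A row lasts 1/10 s, in which the tool goes at most 50 mm and 0.15 rad, less where a joint would pass 70% of its speed; a pose out of reach is approached as far as the arm can. The fingers move at their own pace and stop on an object; squeeze is the grip in N (left out, the last holds). Time passes only in rows, so rows that do not move let the fingers close. The tool returns the time, the measured TCP pose, the force, the opening and the grip force at its end. only (a regular expression) keeps the lines of the reply that match it, lines (a string "A,B") keeps lines A to B, and quiet returns only ok. Input that does not fit is refused with a message, and nothing moves.
- bot.sense(): the state, without advancing time (a new reading comes with each control period).
- cams.read_camera(name): name is "side" or "top"; returns a dict with "frame" (400x640x3 uint8, blue, green, red), "camera_matrix" (3x3 intrinsics, pixels), "k1" (the pictures are not rectified: a ray, as slopes to the right and down, at radius r is drawn at 1 + k1 r^2 times it, then the intrinsics apply), "extrinsics" (4x4, takes a point from camera to world coordinates). Camera axes: x right, y up, looking along -z (the intrinsics and any distortion apply to the point x, -y, -z); pixel columns grow to the right and rows downward; lengths in mm; the calibration is good to about 2 mm. A picture is of the moment at which its call begins. There is no depth.
- bot.finish_job(): hands the job in; it is judged then, once.
The state is a dict: "clock": time; "q": joint angles; "dq": joint speeds; "joint_torque": joint torques, N m; "tcp_pos": TCP position; "orientation": TCP orientation; "wrist_force": force on the tool from outside, world axes, zero at the start; "moment": the same for the moment, N m; "opening": opening from 0.0 (shut) to 1.0 (fully open); "gripper_force": force on a finger pad.
Only numpy, scipy, OpenCV 4.12 (cv2) and the standard library are available. Lean on these libraries where they do the work, as an engineer would, in place of code of your own. Each camera call takes 0.05 s, during which the arm holds its last target. There are 200 camera calls.

## Task

Set up the grey folding parts tray: first raise its three folding walls (left, right and back) until they stand upright, then take the blue label holder out of the wooden block and push it straight down behind the black lip along the tray's front, centred on it, until it is fully home against its spring. Finish while still holding it pressed home, as it pops up again when let go; leave the walls upright, the yellow holder in the block and the screw jar, battery and side cutters where they are.

Things in the scene. Friction and masses are not known exactly. Their poses are not given: they have to be found in the camera images.
- tray: grey plastic parts tray fixed to the bench, base 80 (x) x 120 (y) x 6 mm; origin under the centre of the base, x away from the robot, from its front rail to its back wall, y to its left, z up. A fixed front wall 42 mm high and 120 mm long stands along its front, outer face at tray x = -40 mm
- lip (a point): middle of the top edge of the inner face of the black lip before the front wall (tray x = -48 mm, 30 mm above the bench). The lip is 92 mm long; the channel between it and the front wall is 8 mm wide, open at both ends. A flare on top of the lip leans outward to tray x = -58 mm, 41 mm above the bench
- rail_seat (a point): point in the channel of the front rail: middle of its length and width, 12 mm above the bench, where the underside centre of the label holder is when fully home (it then stands on two fixed shoulders, one at each end); axes as the tray
- spring_bar (a joint): orange sprung bar, 50 mm long, in the bottom of the channel, m: 0 up (top 18 mm above the bench), 0.006 pressed level with the shoulders; needs about 3 N to start and 7.5 N when fully down, springs back when let go
- wall_left (a joint): folding wall on the tray's left (+y), 70 mm long, its middle at tray x = +2 mm, rad: 0 lying flat outward, 1.571 upright (its stop). Hinge line parallel to the tray's x, at tray y = +57.5 mm, z = 7.5 mm; the wall reaches 42 mm from the hinge, 3 mm thick with a 5 mm rim bead; starts 0.5 to 1.1 rad raised; a stiff hinge (0.02 N m) keeps it where it is left.
- wall_right (a joint): the same on the tray's right (-y), hinge at tray y = -57.5 mm; 0 flat outward, 1.571 upright
- wall_back (a joint): folding wall at the tray's back (+x), 108 mm long, hinge parallel to the tray's y at tray x = +37.5 mm, z = 7.5 mm, reaches 42 mm; 0 flat outward, 1.571 upright; same stiff hinge
- wall_left_rim (a point): middle of the free edge (rim) of the left wall. Pushed from outside, a low rim grips a finger that only moves sideways: move up with it along its arc
- wall_right_rim (a point): middle of the free edge of the right wall
- wall_back_rim (a point): middle of the free edge of the back wall
- holder_blue: blue label holder, a flat plate 5 (x) x 70 (y) x 65 (z) mm with a paper strip on both faces, about 35 g, standing upright in a slot of the wooden block; origin at the centre of its underside, x across its thickness; both ways round are alike
- holder_yellow: the same in yellow, in the other slot; to be left alone (not moved 15 mm)
- slot_block: wooden block fixed to the bench, 44 (x) x 176 (y) x 28 (z) mm, with two slots end to end along its y, 7 mm wide and 20 mm deep (floor 8 mm above the bench), centred 44.5 mm either side of its middle; origin under its centre
- screw_jar: round jar with blue lid, 53 mm across, 42 mm high; origin under its centre; bystander
- battery_9v: block battery standing upright, 18 x 26 x 48 mm; origin under its centre; bystander
- side_cutters: side cutters with red handles, lying flat, 57 x 130 x 14 mm; origin under the centre; bystander

How it is judged:
By the outcome, as a careful person would: the job done as asked, in the order asked, and still so for the second after the job is handed in, while the arm keeps its last pose, push and grip.
It also fails if it takes over 72 s, if anything falls off the work surface, if the arm or the gripper's body presses on something with over 40 N, if the wrist force passes 120 N, or if a joint passes its speed limit or range.

## Working session

There is one attempt and no reset: what is moved stays moved. The work goes in short steps, Python scripts to look and compute and a tool call to move; the robot and the scene stay as the last step left them, time stands still between calls to the robot, and variables do not carry over. Pictures are saved under pics/ and viewed, at most 10 in all, crops included, and the job is handed in when it is done.

```bash
mkdir -p pics; python3 - <<'E'
from station import bot,cams
import cv2,json
print(bot.hold_point_z)
s=bot.sense();print(s)
for n in("side","top"):
    c=cams.read_camera(n);cv2.imwrite(f"pics/{n}0.png",c["frame"]);print(n,c["camera_matrix"],c["k1"],c["extrinsics"])
E
```

```text
18.700000000000003
{'clock': 0.0, 'q': array([ 1.08970136e+00,  3.81169073e-01,  1.29829953e+00,  2.17335058e-05,
        1.46360023e+00, -2.15291821e-01]), 'dq': array([ 3.80592507e-04,  2.53497909e-04, -4.94772400e-04,  1.86794573e-03,
        4.31690907e-05, -1.10086567e-03]), 'joint_torque': array([-4.20730394e-04, -4.48447108e+01, -2.31283414e+01, -1.22805523e-04,
        4.66068348e-03,  1.49506144e-05]), 'tcp_pos': array([144.32188795, 530.40567764, 230.71316505]), 'orientation': array([ 1.32511806e-01,  9.91181152e-01, -6.90115190e-04, -2.61992963e-04]), 'wrist_force': array([-0.44088865, -0.19416335, -0.27100096]), 'moment': array([ 0.05544789, -0.0052199 ,  0.02214266]), 'gripper_force': 0.0, 'opening': 0.9999466610930902}
side [[407.29517119   0.         319.56213826]
 [  0.         407.29517119 196.80759052]
 [  0.           0.           1.        ]] 0.023478705041823447 [[ 9.81758458e-01  1.15595448e-01 -1.50957024e-01  3.23226050e+02]
 [-1.89025242e-01  5.07850177e-01 -8.40450864e-01 -8.32007731e+02]
 [-2.04887428e-02  8.53654432e-01  5.20436664e-01  5.62972483e+02]
 [ 0.00000000e+00  0.00000000e+00  0.00000000e+00  1.00000000e+00]]
top [[442.38449772   0.         319.11046004]
 [  0.         442.38449772 199.26219303]
 [  0.           0.           1.        ]] -0.002637756203995218 [[ 2.74119330e-03  9.95667884e-01 -9.29405740e-02  3.63701360e+02]
 [-9.99969371e-01  2.04791078e-03 -7.55397044e-03 -1.88761265e+01]
 [-7.33091176e-03  9.29584342e-02  9.95643002e-01  1.25341347e+03]
 [ 0.00000000e+00  0.00000000e+00  0.00000000e+00  1.00000000e+00]]
```

View pics/side0.png

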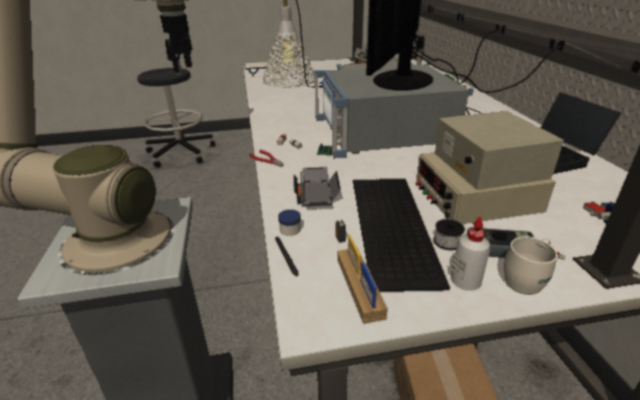

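View pics/top0.png

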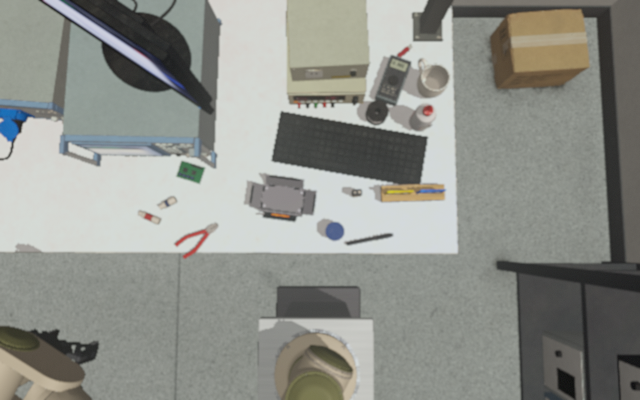

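The side view shows the tray at (318,187), with its orange bar towards the robot at (298,187), and the block at (362,285) with yellow far and blue near. The top view shows the tray at (283,198), the block at (412,192), the jar at (334,231) and the battery at (356,193). Next I'll enlarge and measure.

```bash
cat >h.py <<'E'
import numpy as np,cv2
from station import bot,cams
from scipy.spatial.transform import Rotation as R
def cam(n): return cams.read_camera(n)
def proj(c,P):
    E=c["extrinsics"];p=(np.atleast_2d(P)-E[:3,3])@E[:3,:3]
    s=np.c_[p[:,0]/-p[:,2],p[:,1]/p[:,2]];r2=(s**2).sum(1,keepdims=True)
    s=s*(1+c["k1"]*r2);K=c["camera_matrix"];return s*[K[0,0],K[1,1]]+K[:2,2]
def ray(c,uv):
    K=c["camera_matrix"];k=c["k1"];d=(np.atleast_2d(uv)-K[:2,2])/[K[0,0],K[1,1]];s=d.copy()
    for _ in range(8): s=d/(1+k*(s**2).sum(1,keepdims=True))
    E=c["extrinsics"];return E[:3,3],np.c_[s[:,0],-s[:,1],-np.ones(len(s))]@E[:3,:3].T
def onz(c,uv,z):
    o,d=ray(c,uv);return o+d*((z-o[2])/d[:,2])[:,None]
def big(c,box,k,name):
    x,y,w,h=box;cv2.imwrite(name,cv2.resize(c["frame"][y:y+h,x:x+w],None,fx=k,fy=k,interpolation=cv2.INTER_CUBIC))
def tri(a,ua,b,ub):
    o,d=ray(a,ua);p,e=ray(b,ub);out=[]
    for i in range(len(d)):
        t=np.linalg.lstsq(np.c_[d[i],-e[i]],p-o,rcond=None)[0];out.append((o+t[0]*d[i]+p+t[1]*e[i])/2)
    return np.array(out)
def blob(c,lo,hi,box):
    x,y,w,h=box;m=cv2.inRange(cv2.cvtColor(c["frame"][y:y+h,x:x+w],cv2.COLOR_BGR2HSV),lo,hi)
    pts=cv2.findNonZero(m)
    if pts is None: return None
    p=pts[:,0]+[x,y];return p
E
python3 - <<'E'
from h import *
t=cam("top");s=cam("side")
a=cv2.resize(t["frame"][165:235,235:325],None,fx=6,fy=6,interpolation=cv2.INTER_CUBIC)
b=cv2.resize(s["frame"][155:225,280:360],None,fx=6,fy=6,interpolation=cv2.INTER_CUBIC)[:, :240*2]
b=b[:, :]
a2=cv2.resize(t["frame"][172:212,345:455],None,fx=4,fy=4,interpolation=cv2.INTER_CUBIC)
cv2.imwrite("pics/a.png",np.vstack([a,cv2.copyMakeBorder(a2,0,0,0,540-440,cv2.BORDER_CONSTANT)]))
b2=cv2.resize(s["frame"][225:325,325:395],None,fx=4,fy=4,interpolation=cv2.INTER_CUBIC)
cv2.imwrite("pics/b.png",np.hstack([b[:420],cv2.copyMakeBorder(b2,0,20,0,0,cv2.BORDER_CONSTANT)]))
for n,c,box in(("top",t,(240,160,220,90)),("side",s,(270,160,130,170))):
    for nm,lo,hi in(("orange",(5,130,100),(14,255,255)),("blue",(105,90,60),(130,255,255)),("yellow",(18,120,100),(35,255,255))):
        p=blob(c,lo,hi,box)
        if p is not None: print(n,nm,len(p),p.min(0),p.max(0),p.mean(0),cv2.minAreaRect(p.astype(np.float32)))
E
```

```text
top orange 33 [271 214] [288 217] [280.51515152 215.51515152] ((279.53076171875, 215.2538604736328), (17.240825653076172, 2.3566598892211914), 7.125016689300537)
top blue 250 [327 190] [443 238] [351.712 223.46 ] ((383.37799072265625, 208.41090393066406), (15.72807788848877, 123.82685089111328), 65.68069458007812)
top yellow 99 [386 189] [413 193] [399.37373737 191.14141414] ((399.5, 191.0), (4.0, 27.0), 90.0)
side orange 24 [298 185] [300 194] [299.08333333 189.25      ] ((299.0, 189.5), (9.0, 2.0), 90.0)
side blue 379 [280 211] [375 306] [328.35092348 248.52506596] ((333.3995361328125, 252.53219604492188), (130.74049377441406, 24.79726219177246), 42.73524856567383)
side yellow 196 [347 235] [361 274] [355.01530612 255.06122449] ((353.82757568359375, 254.5689697265625), (39.924495697021484, 10.770329475402832), 68.19859313964844)
```

View pics/a.png

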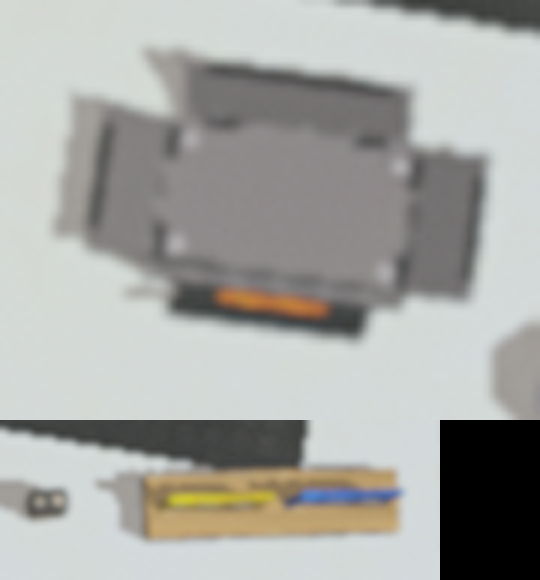

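View pics/b.png

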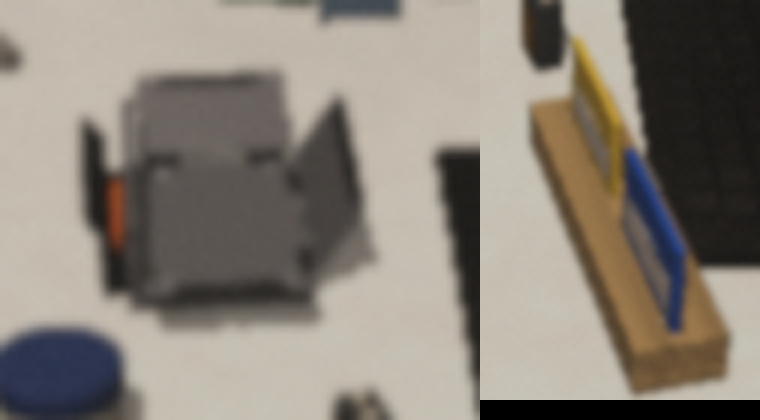

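Top crop: the tray is turned about 7–8°, with the lip black strip from (170,308) to (362,336) and the orange bar at (272,302). The left, right and back rims sit near x=100, x=478 and y=70. Blue's top edge runs from (290,498) to (400,493). Side crop: the back rim runs from (340,97) to (362,220), the left rim from (140,75) to (282,72), and blue's top edge from (628,150) to (685,255).

```bash
python3 - <<'E'
from h import *
np.set_printoptions(precision=1,suppress=True)
t=cam("top");s=cam("side")
A=lambda *p:np.array(p)/6+[235,165]-.42
A2=lambda *p:(np.array(p)-[0,420])/4+[345,172]-.37
B=lambda *p:np.array(p)/6+[280,155]-.42
B2=lambda *p:(np.array(p)-[480,0])/4+[325,225]-.37
print("bar top",onz(t,A((272,302),(217,295),(328,308)),18),"side",onz(s,[[299.1,189.5]],18))
for (lo,hi,nm,z) in(((105,90,60),(130,255,255),"blue",73),((18,120,100),(35,255,255),"yel",73)):
    p=blob(t,lo,hi,(375,180,80,25)).astype(np.float32);r=cv2.fitLine(p,cv2.DIST_L2,0,.01,.01).ravel();print(nm,p.min(0),p.max(0),r)
    u=np.array([[x,r[3]+(x-r[2])*r[1]/r[0]] for x in(p[:,0].min()-.5,p[:,0].max()+.5)]);print(onz(t,u,73))
print("side blue top edge",onz(s,B2((628,150),(685,255)),73),"yel",onz(s,B2((575,40),(622,138)),73))
print("block top",onz(t,A2((147,475),(397,470),(398,530),(148,540)),28),"side",onz(s,B2((533,103),(632,365),(727,338)),28))
print("studs",onz(t,A((190,137),(400,167),(383,270),(177,243)),6))
print("lip outer flare",onz(t,A((170,308),(362,336)),41))
print("back rim",tri(t,A((190,65),(410,90)),s,B((340,97),(362,220))))
print("left rim",tri(t,A((88,245),(108,115)),s,B((140,75),(282,72))))
print("right rim",tri(t,A((470,298),(485,155)),s,B((165,305),(312,295))))
print("jar",onz(t,[[334,231]],42),"bat",onz(t,[[356,193]],48))
y=R.from_quat(bot.sense()['orientation']).as_matrix();print(y)
E
```

```text
bar top [[434.8 100.   18. ]
 [438.  125.7  18. ]
 [432.1  73.9  18. ]] side [[435.3  96.7  18. ]]
blue [420. 190.] [443. 191.] [  1.   -0.  431.1 190.5]
[[ 497.8 -279.    73. ]
 [ 498.6 -343.2   73. ]]
yel [386. 189.] [413. 193.] [  1.   -0.  399.4 191.1]
[[ 494.7 -187.9   73. ]
 [ 497.8 -262.9   73. ]]
side blue top edge [[ 496.9 -282.4   73. ]
 [ 501.8 -352.    73. ]] yel [[ 494.1 -196.3   73. ]
 [ 496.6 -273.8   73. ]]
block top [[ 517.3 -183.1   28. ]
 [ 521.1 -357.1   28. ]
 [ 479.2 -356.8   28. ]
 [ 471.8 -183.3   28. ]] side [[ 475.1 -185.9   28. ]
 [ 476.3 -365.8   28. ]
 [ 520.6 -359.7   28. ]]
studs [[513.7 140.9   6. ]
 [499.6  41.3   6. ]
 [450.7  49.    6. ]
 [463.3 146.4   6. ]]
lip outer flare [[430.6 144.5  41. ]
 [418.   56.5  41. ]]
back rim [[544.3 136.8  40.4]
 [532.1  35.5  35.2]]
left rim [[459.8 183.   38.7]
 [523.2 174.7  36.5]]
right rim [[439.4   7.3  22.7]
 [503.    0.9  23. ]]
jar [[389.8 -50.6  42. ]] bat [[ 493.7 -110.7   48. ]]
[[-1.   0.3 -0. ]
 [ 0.3  1.  -0. ]
 [ 0.  -0.  -1. ]]
```

```bash
cat >>h.py <<'E'
O=np.array([480,93.2,0]);TY=-.134
def T(x,y,z): return O+R.from_euler('z',TY).apply([x,y,z])
def go(p,yaw=TY):
    """shift & turn to TCP p with tool y at world angle yaw, tool down"""
    s=bot.sense();C=R.from_quat(s['orientation'])
    c,n=np.cos(yaw),np.sin(yaw);G=R.from_matrix(np.array([[-n,c,0],[c,n,0],[0,0,-1]]).T)
    # columns: x_tool=(-sin,cos,0), y_tool=(cos,sin,0), z=(0,0,-1)
    print(np.round(C.inv().apply(np.array(p)-s['tcp_pos']),1),np.round((C.inv()*G).as_rotvec(),3))
E
python3 -c "
from h import *
go(T(2,112,120))"
```

```text
[-426.  -222.6  111.2] [-0.     0.     1.439]
```

Emit:
pendant:
  plan: {"rows": [[0, -426, -222.6, 111.2, 0, 0, 1.439], [0, -426, -222.6, 111.2, 0, 0, 1.439], [0, -426, -222.6, 111.2, 0, 0, 1.439], [0, -426, -222.6, 111.2, 0, 0, 1.439], [0, -426, -222.6, 111.2, 0, 0, 1.439], [0, -426, -222.6, 111.2, 0, 0, 1.439], [0, -426, -222.6, 111.2, 0, 0, 1.439], [0, -426, -222.6, 111.2, 0, 0, 1.439], [0, -426, -222.6, 111.2, 0, 0, 1.439], [0, -426, -222.6, 111.2, 0, 0, 1.439], [0, -426, -222.6, 111.2, 0, 0, 1.439], [0, -426, -222.6, 111.2, 0, 0, 1.439], [0, -426, -222.6, 111.2, 0, 0, 1.439], [0, -426, -222.6, 111.2, 0, 0, 1.439], [0, -426, -222.6, 111.2, 0, 0, 1.439]]}
  squeeze: 60

```text
clock: 1.8
tcp_pos: [496.5, 204.8, 120.5]
orientation: [0.752, 0.659, 0.0, 0.0]
wrist_force: [-0.1, -0.5, -0.8]
opening: -0.002
gripper_force: 0.0
```

```bash
python3 -c "
from h import *
print(bot.sense()['q']);go(T(2,112,20))
for n in('top','side'):
  c=cam(n);print(n,proj(c,[bot.sense()['tcp_pos'],T(0,0,6),T(-58,46,41),T(-58,-46,41)]));cv2.imwrite('pics/%s1.png'%n,c['frame'])
a=cv2.imread('pics/top1.png')[160:240,230:330];b=cv2.imread('pics/side1.png')[120:220,270:370]
cv2.imwrite('pics/c.png',np.hstack([cv2.resize(a,(400,320),interpolation=2),cv2.resize(b,(400,400),interpolation=2)[:320]]))
"
```

```text
[1.70593151e-01 4.65955563e-01 1.50643278e+00 1.16812638e-05
 1.16862364e+00 3.02917317e-01]
[ -0.8   0.5 100.5] [ 0.001 -0.     0.002]
top [[235.88998459 188.6276843 ]
 [282.90218352 199.23864227]
 [262.16167112 216.63102575]
 [295.32316591 221.19060875]]
side [[313.57581988 135.86562583]
 [315.99289793 192.13140771]
 [293.59365424 173.4818297 ]
 [293.66042649 190.55488984]]
```

View pics/c.png

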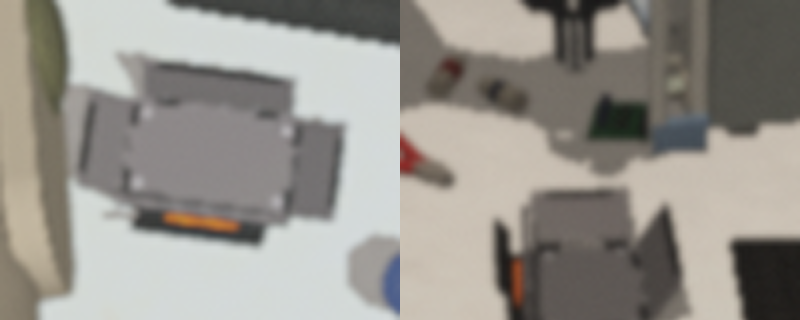

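The side crop puts the fingertips at (572,68), where my calibration predicts (574,63), and the walls are unmoved. I'll lower and push the left wall along its arc.

Emit:
pendant:
  plan: {"rows": [[0, -1, 0, 50, 0, 0, 0], [0, -1, 0, 95, 0, 0, 0], [0, -1, 0, 100, 0, 0, 0], [0, -1, 0, 100, 0, 0, 0], [0, -8, 0, 100, 0, 0, 0], [0, -14, 0, 99, 0, 0, 0], [0, -19, 0, 97, 0, 0, 0], [0, -24, 0, 94, 0, 0, 0], [0, -29, 0, 91, 0, 0, 0], [0, -33, 0, 88, 0, 0, 0], [0, -37, 0, 86, 0, 0, 0], [0, -40, 0, 85, 0, 0, 0], [0, -42, 0, 85, 0, 0, 0], [0, -42, 0, 85, 0, 0, 0]]}

```text
clock: 3.3
tcp_pos: [491.7, 164.2, 35.2]
orientation: [0.753, 0.658, 0.002, -0.001]
wrist_force: [2.2, 14.5, -2.1]
opening: -0.004
gripper_force: 7.3
```

```bash
python3 -c "
from h import *
go(T(2,70,35)); print(bot.sense()['wrist_force'])"
```

```text
[-1.9 -0.1  0.2] [ 0.001 -0.004 -0.001]
[ 2.21410879 14.51066865 -2.06935564]
```

Emit:
pendant:
  plan: {"rows": [[0, 20, 0, 0, 0, 0, 0], [0, 30, 0, -40, 0, 0, 0], [0, 0, 0, -80, 0, 0, 0], [0, -50, 0, -80, 0, 0, 0], [0, -100, 0, -80, 0, 0, 0], [0, -150, 0, -80, 0, 0, 0], [0, -187, 0, -70, 0, 0, 0], [0, -187, 0, -25, 0, 0, 0], [0, -187, 0, 20, 0, 0, 0], [0, -187, 0, 23, 0, 0, 0], [0, -187, 0, 23, 0, 0, 0], [0, -179, 0, 23, 0, 0, 0], [0, -174, 0, 16, 0, 0, 0], [0, -168, 0, 10, 0, 0, 0], [0, -161, 0, 5, 0, 0, 0], [0, -154, 0, 2, 0, 0, 0], [0, -148, 0, 1, 0, 0, 0], [0, -143, 0, 0, 0, 0, 0], [0, -141, 0, 0, 0, 0, 0], [0, -141, 0, 0, 0, 0, 0]]}

```text
clock: 5.3
tcp_pos: [472.4, 23.0, 34.9]
orientation: [0.753, 0.658, -0.0, -0.0]
wrist_force: [-0.4, -0.5, -0.1]
opening: -0.0
gripper_force: 0.0
```

```bash
python3 -c "
from h import *
go(T(2,-70,35)); print(bot.sense()['wrist_force'])"
```

```text
[ 0.6  0.1 -0.1] [-0.001 -0.     0.   ]
[-0.43832091 -0.46898101 -0.1342814 ]
```

Emit:
pendant:
  plan: {"rows": [[0, 1, 0, 0, 0, 0, 0], [0, 2, 0, 0, 0, 0, 0], [0, 2, 0, 0, 0, 0, 0]]}

```text
clock: 5.6
tcp_pos: [472.7, 24.3, 35.0]
orientation: [0.753, 0.658, -0.0, -0.0]
wrist_force: [-1.3, -2.0, -0.6]
opening: 0.001
gripper_force: 1.3
```

```bash
python3 -c "
from h import *
for n in('top','side'): cv2.imwrite('pics/%s2.png'%n,cam(n)['frame'])
a=cv2.imread('pics/top2.png')[160:240,230:330];b=cv2.imread('pics/side2.png')[120:220,270:370]
cv2.imwrite('pics/d.png',np.hstack([cv2.resize(a,(400,320),interpolation=2),cv2.resize(b,(400,400),interpolation=2)[80:]]))
"
```

```text
(no output)
```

View pics/d.png

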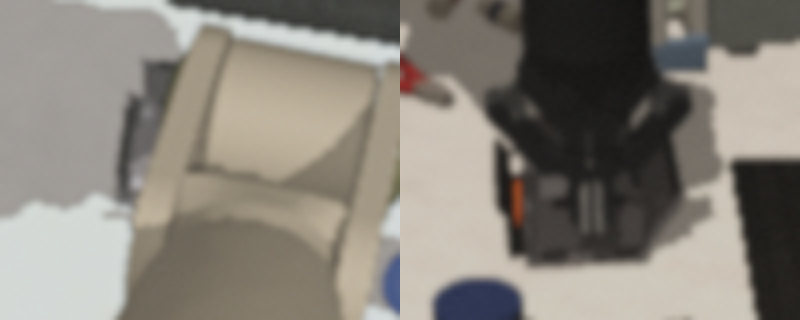

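The side crop shows the right wall standing in front of the fingers at (590,215), and the left wall looks upright in the top crop at (130,150). I'll press on to confirm the stop.

Emit:
pendant:
  plan: {"rows": [[0, 1.5, 0, 0, 0, 0, 0], [0, 1.5, 0, 0, 0, 0, 0], [0, 1.5, 0, 0, 0, 0, 0]]}

```text
clock: 6.0
tcp_pos: [472.8, 24.8, 35.0]
orientation: [0.753, 0.658, -0.001, 0.001]
wrist_force: [-2.6, -12.4, -1.0]
opening: -0.0
gripper_force: 6.0
```

```bash
python3 -c "
from h import *
s=bot.sense();print(R.from_euler('z',-TY).apply(s['tcp_pos']-O),R.from_euler('z',-TY).apply(s['wrist_force']))"
```

```text
[  1.99617338 -68.75931129  35.00808321] [ -0.93635883 -12.67743722  -1.01653769]
```

Emit:
pendant:
  plan: {"rows": [[0, -20, 0, 0, 0, 0, 0], [0, -30, 0, -40, 0, 0, 0], [0, -30, 0, -85, 0, 0, 0], [0, 0, 40, -85, 0, 0, 0], [0, 40, 70, -85, 0, 0, 0], [0, 69, 86, -85, 0, 0, 0], [0, 69, 86, -40, 0, 0, 0], [0, 69, 86, 5, 0, 0, 0], [0, 69, 86, 10, 0, 0, 0], [0, 69, 86, 10, 0, 0, 0], [0, 69, 81, 10, 0, 0, 0], [0, 69, 76, 8, 0, 0, 0], [0, 69, 71, 5, 0, 0, 0], [0, 69, 66, 3, 0, 0, 0], [0, 69, 61, 1, 0, 0, 0], [0, 69, 56, 0, 0, 0, 0], [0, 69, 53, 0, 0, 0, 0], [0, 69, 53, 0, 0, 0, 0]]}

```text
clock: 7.8
tcp_pos: [533.9, 87.5, 34.9]
orientation: [0.753, 0.658, -0.001, -0.001]
wrist_force: [-0.0, -0.5, -0.3]
opening: -0.001
gripper_force: 0.0
```

```bash
python3 -c "
from h import *
s=bot.sense();print(R.from_euler('z',-TY).apply(s['tcp_pos']-O),R.from_euler('z',-TY).apply(s['wrist_force']))"
```

```text
[54.20641442  1.59204197 34.89881158] [ 0.04676093 -0.52994028 -0.29620174]
```

Emit:
pendant:
  plan: {"rows": [[0, 0, -1.5, 0, 0, 0, 0], [0, 0, -3, 0, 0, 0, 0], [0, 0, -3, 0, 0, 0, 0]]}

```text
clock: 8.1
tcp_pos: [532.8, 87.7, 35.1]
orientation: [0.753, 0.658, 0.001, 0.001]
wrist_force: [4.9, -1.3, -2.1]
opening: -0.0
gripper_force: 2.3
```

Emit:
pendant:
  plan: {"rows": [[0, 0, -1, 0, 0, 0, 0], [0, 0, -2, 0, 0, 0, 0], [0, 0, -2, 0, 0, 0, 0]]}

```text
clock: 8.4
tcp_pos: [532.4, 87.7, 35.3]
orientation: [0.753, 0.658, 0.002, 0.002]
wrist_force: [12.1, -0.7, -6.5]
opening: 0.0
gripper_force: 5.5
```

```bash
python3 -c "
from h import *
s=bot.sense();print(R.from_euler('z',-TY).apply(s['tcp_pos']-O),R.from_euler('z',-TY).apply(s['wrist_force']))
for n in('top','side'): cv2.imwrite('pics/%s3.png'%n,cam(n)['frame'])
a=cv2.imread('pics/top3.png')[160:240,230:330];b=cv2.imread('pics/side3.png')[120:220,270:370]
cv2.imwrite('pics/e.png',np.hstack([cv2.resize(a,(400,320),interpolation=2),cv2.resize(b,(400,400),interpolation=2)[80:]]))
"
```

```text
[52.6964085   1.52521724 35.25012404] [12.13453161  0.9171438  -6.54850802]
```

View pics/e.png

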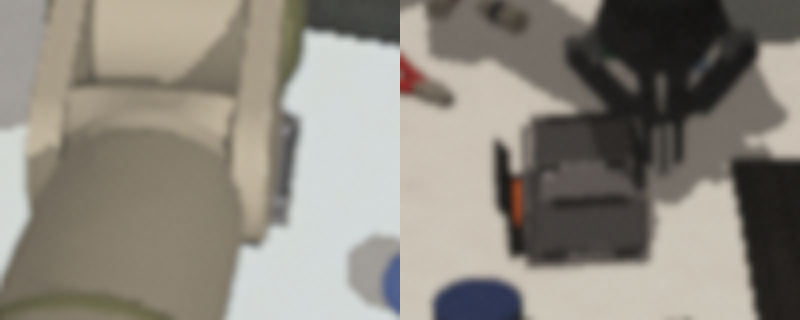

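The back wall is up and all three walls stand in the side crop, with the box at (585,190). I'll retreat and travel to the blue holder.

```bash
sed -i 's/^O=.*/O=np.array([479.3,94.8,0]);TY=-.134/' h.py
```

Emit:
pendant:
  plan: {"rows": [[0, 0, 15, 0, 0, 0, 0], [0, 0, 25, -30, 0, 0, 0], [0, 0, 25, -75, 0, 0, 0], [0, 0, 25, -105, 0, 0, 0], [0, 0, 25, -105, 0, 0, 0]]}

```text
clock: 9.0
tcp_pos: [556.0, 84.8, 144.0]
orientation: [0.753, 0.658, 0.002, 0.002]
wrist_force: [0.2, -0.4, -0.3]
opening: -0.001
gripper_force: 0.0
```

```bash
python3 -c "
from h import *
go([498.2,-314.5,140],.021)"
```

```text
[-403.4   -4.1    3.8] [ 0.007 -0.    -0.155]
```

Emit:
pendant:
  plan: {"rows": [[0, -50, -1, 0, 0, 0, -0.15], [0, -100, -2, 0, 0, 0, -0.155], [0, -150, -3, 0, 0, 0, -0.155], [0, -200, -4, 0, 0, 0, -0.155], [0, -250, -4, 0, 0, 0, -0.155], [0.5, -300, -4, 0, 0, 0, -0.155], [0.5, -350, -4, 0, 0, 0, -0.155], [0.5, -395, -4, 0, 0.007, 0, -0.155], [0.5, -403.4, -4.1, 3, 0.007, 0, -0.155], [0.5, -403.4, -4.1, 3, 0.007, 0, -0.155], [0.5, -403.4, -4.1, 3, 0.007, 0, -0.155]]}

```text
clock: 10.1
tcp_pos: [496.5, -313.0, 136.4]
orientation: [0.699, 0.715, -0.002, -0.004]
wrist_force: [0.5, 1.1, -0.2]
opening: 0.498
gripper_force: 0.0
```

```bash
python3 -c "
from h import *
go([498.2,-314.5,45],.021)
c=cam('side');b=c['frame'][175:325,290:440];print(proj(c,bot.sense()['tcp_pos']))
cv2.imwrite('pics/top4.png',cam('top')['frame'])
cv2.imwrite('pics/f.png',cv2.resize(b,None,fx=4,fy=4,interpolation=2))
"
```

```text
[-1.7  2.4 91.3] [-0.008 -0.002  0.001]
[[367.76818664 244.48277084]]
```

View pics/f.png

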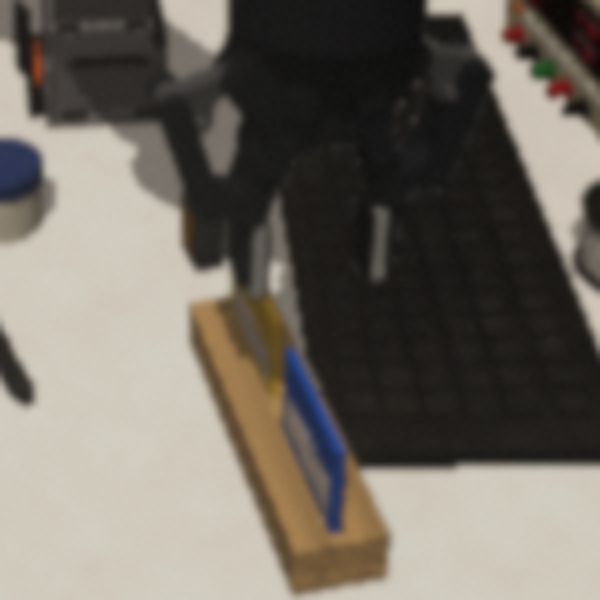

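The open fingers straddle the line above blue: finger tips at crop (245,290) and (380,280), blue's top middle at (318,405). I'll descend and grip.

Emit:
pendant:
  plan: {"rows": [[0.5, -1.7, 2.4, 20, -0.008, -0.002, 0], [0.5, -1.7, 2.4, 50, -0.008, -0.002, 0], [0.5, -1.7, 2.4, 80, -0.008, -0.002, 0], [0.5, -1.7, 2.4, 91.3, -0.008, -0.002, 0], [0.5, -1.7, 2.4, 91.3, -0.008, -0.002, 0], [0, -1.7, 2.4, 91.3, -0.008, -0.002, 0], [0, -1.7, 2.4, 91.3, -0.008, -0.002, 0], [0, -1.7, 2.4, 91.3, -0.008, -0.002, 0], [0, -1.7, 2.4, 91.3, -0.008, -0.002, 0], [0, -1.7, 2.4, 91.3, -0.008, -0.002, 0], [0, -1.7, 2.4, 91.3, -0.008, -0.002, 0]]}
  squeeze: 60

```text
clock: 11.3
tcp_pos: [499.9, -316.5, 47.3]
orientation: [0.7, 0.715, 0.001, 0.003]
wrist_force: [4.8, 1.8, 3.9]
opening: 0.042
gripper_force: 60.1
```

```bash
python3 -c "
from h import *
print(bot.sense()['wrist_force'],bot.sense()['moment'],bot.sense()['q']);go([498.2,-314.5,45],.021)"
```

```text
[4.83501644 1.84489623 3.88796653] [ 0.29460465 -0.95953896  0.15021286] [-7.64791344e-01  6.35479517e-01  1.43147133e+00  1.11285184e-03
  1.06860389e+00 -7.86443727e-01]
[ 2.  -1.7  2.3] [0.005 0.004 0.   ]
```

Emit:
pendant:
  plan: {"rows": [[0, 0, 0, -10, 0, 0, 0], [0, 0, 0, -25, 0, 0, 0], [0, 0, 0, -60, 0, 0, 0], [0, 0, 0, -95, 0, 0, 0], [0, 0, 0, -95, 0, 0, 0], [0, 0, 0, -95, 0, 0, 0]]}

```text
clock: 11.9
tcp_pos: [498.3, -316.1, 141.5]
orientation: [0.7, 0.714, -0.0, 0.002]
wrist_force: [-0.1, 0.4, -0.9]
opening: 0.048
gripper_force: 59.6
```

```bash
python3 -c "
from h import *
np.set_printoptions(precision=2,suppress=True)
S=bot.sense();print(S['wrist_force'],S['opening']);t=cam('top');c=cam('side')
p=blob(c,(105,90,60),(130,255,255),(335,180,110,130));print(S['tcp_pos'],len(p),p.min(0),p.max(0))
print('proj pred corners',proj(c,[S['tcp_pos']+[0,y,z] for y in(35,-35) for z in(-37,28)]))
cv2.imwrite('pics/g.png',cv2.resize(c['frame'][150:300,310:430],None,fx=4,fy=4,interpolation=2))
go(T(-46,0,150),TY)"
```

```text
[-0.14  0.37 -0.9 ] 0.048151004202033144
[ 498.27 -316.06  141.53] 240 [362 234] [377 275]
proj pred corners [[362.72 247.92]
 [364.03 217.83]
 [374.61 274.12]
 [376.65 242.6 ]]
[417.8 -55.4 -10.1] [-0.    0.    0.15]
```

View pics/g.png

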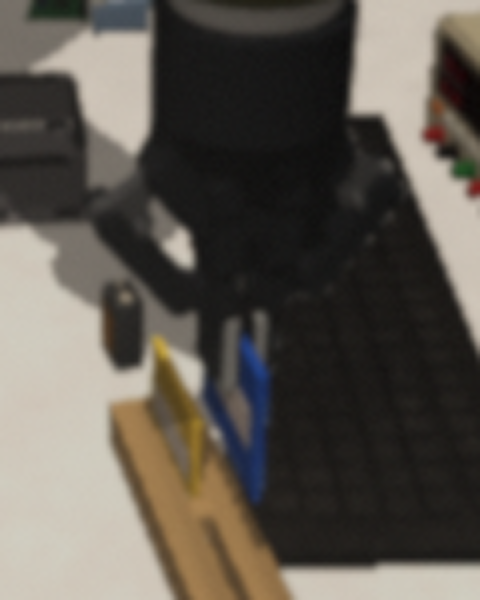

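The side crop shows blue lifted clean, with near corners at (262,500) and (268,370) within 1 px of the prediction, so it is centred and upright. Yellow is still in the block. I'll carry it over the rail.

Emit:
pendant:
  plan: {"rows": [[0, 45, -6, -5, 0, 0, 0.05], [0, 90, -12, -10, 0, 0, 0.1], [0, 135, -18, -10, 0, 0, 0.15], [0, 180, -24, -10, 0, 0, 0.15], [0, 225, -30, -10, 0, 0, 0.15], [0, 270, -36, -10, 0, 0, 0.15], [0, 315, -42, -10, 0, 0, 0.15], [0, 360, -48, -10, 0, 0, 0.15], [0, 400, -55, -10, 0, 0, 0.15], [0, 417.8, -55.4, -10.1, 0, 0, 0.15], [0, 417.8, -55.4, -10.1, 0, 0, 0.15], [0, 417.8, -55.4, -10.1, 0, 0, 0.15], [0, 417.8, -55.4, -10.1, 0, 0, 0.15]]}

```text
clock: 13.3
tcp_pos: [434.3, 99.7, 149.8]
orientation: [0.752, 0.66, -0.0, 0.001]
wrist_force: [0.7, 0.9, -1.0]
opening: 0.048
gripper_force: 59.6
```

```bash
python3 -c "
from h import *
go(T(-46,0,98),TY);S=bot.sense()
"
```

```text
[ 1.3 -0.7 51.8] [0.    0.002 0.004]
```

Emit:
pendant:
  plan: {"rows": [[0, 1.3, -0.7, 25, 0, 0.002, 0.004], [0, 1.3, -0.7, 51.8, 0, 0.002, 0.004], [0, 1.3, -0.7, 51.8, 0, 0.002, 0.004], [0, 1.3, -0.7, 51.8, 0, 0.002, 0.004]]}

```text
clock: 13.7
tcp_pos: [434.0, 101.2, 98.8]
orientation: [0.753, 0.658, 0.0, 0.0]
wrist_force: [0.4, -0.3, 0.0]
opening: 0.043
gripper_force: 59.6
```

```bash
python3 -c "
from h import *
np.set_printoptions(precision=2,suppress=True)
go(T(-46,0,98),TY);S=bot.sense();c=cam('side')
P=lambda n,*p:print(n,(proj(c,np.array(p))-[265,130])*6+2.5)
C=R.from_quat(S['orientation'])
P('holder ends bottom/top',*[S['tcp_pos']+C.apply([y,0,z]) for y in(35,-35) for z in(39.3,-25.7)])
P('lip top outer ends',T(-58,46,41),T(-58,-46,41)); P('frontwall outer top/bottom ends',T(-40,60,42),T(-40,-60,42))
P('bar ends',T(-44,25,18),T(-44,-25,18))
cv2.imwrite('pics/i.png',cv2.resize(c['frame'][130:225,265:360],None,fx=6,fy=6,interpolation=2))
cv2.imwrite('pics/top5.png',cam('top')['frame'])
"
```

```text
[-0.3 -0.3  0.8] [ 0. -0. -0.]
holder ends bottom/top [[197.4  235.4 ]
 [189.95 101.95]
 [199.02 311.69]
 [191.2  172.9 ]]
lip top outer ends [[172.06 261.94]
 [172.31 364.14]]
frontwall outer top/bottom ends [[211.1  243.97]
 [215.34 377.02]]
bar ends [[205.83 327.28]
 [207.32 383.85]]
```

View pics/i.png

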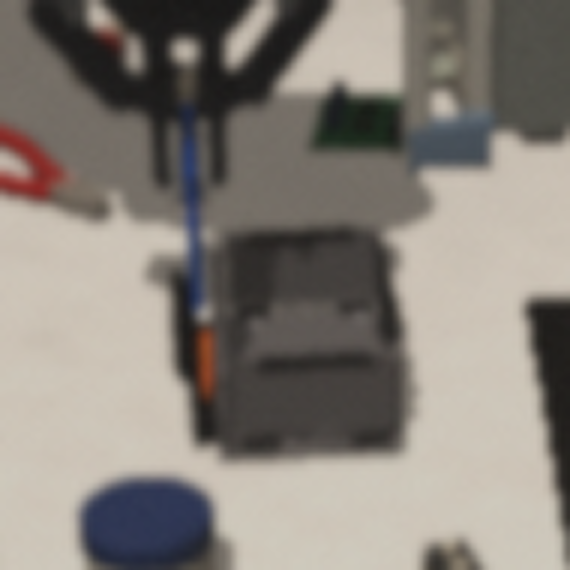

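Side crop: blue hangs edge-on at x≈190–200 with its bottom near end at (200,308), against a prediction of (199,312). The orange bar sits behind it at (207,360), and its x agrees with the prediction (206.6). It is aligned above the funnel, so I'll lower in steps.

Emit:
pendant:
  plan: {"rows": [[0, -0.3, 0.5, 8, 0, 0, 0], [0, -0.3, 0.8, 16, 0, 0, 0], [0, -0.3, 1, 22, 0, 0, 0], [0, -0.3, 1, 28, 0, 0, 0], [0, -0.3, 1, 28, 0, 0, 0]]}

```text
clock: 14.3
tcp_pos: [434.4, 101.5, 69.7]
orientation: [0.753, 0.659, 0.0, -0.0]
wrist_force: [-0.2, -0.3, -1.0]
opening: 0.046
gripper_force: 59.6
```

```bash
python3 -c "
from h import *
S=bot.sense();print(R.from_euler('z',-TY).apply(S['tcp_pos']-O),R.from_euler('z',-TY).apply(S['wrist_force']),S['moment'])"
```

```text
[-45.34450701   0.60520793  69.65976151] [-0.1726096  -0.31753379 -0.96779839] [-0.00196075 -0.00100209  0.01753774]
```

Emit:
pendant:
  plan: {"rows": [[0, -0.3, 0.3, 3, 0, 0, 0], [0, -0.6, 0.6, 6, 0, 0, 0], [0, -0.6, 0.6, 9.5, 0, 0, 0], [0, -0.6, 0.6, 9.5, 0, 0, 0]]}

```text
clock: 14.7
tcp_pos: [435.0, 100.8, 60.6]
orientation: [0.753, 0.659, 0.0, -0.0]
wrist_force: [-0.0, 0.5, -1.1]
opening: 0.045
gripper_force: 59.6
```

```bash
python3 -c "
from h import *
S=bot.sense();print(R.from_euler('z',-TY).apply(S['tcp_pos']-O),R.from_euler('z',-TY).apply(S['wrist_force']),S['moment'])"
```

```text
[-4.46655354e+01  1.87395927e-02  6.05694147e+01] [-0.09859368  0.530498   -1.05890578] [-0.03236254 -0.03553653  0.02814744]
```

Emit:
pendant:
  plan: {"rows": [[0, 0, 0, 2, 0, 0, 0], [0, 0, 0, 4, 0, 0, 0], [0, 0, 0, 6, 0, 0, 0], [0, 0, 0, 6, 0, 0, 0]]}

```text
clock: 15.1
tcp_pos: [435.4, 100.8, 55.0]
orientation: [0.753, 0.659, 0.001, 0.0]
wrist_force: [-0.6, -0.1, 4.5]
opening: 0.05
gripper_force: 60.2
```

Emit:
pendant:
  plan: {"rows": [[0, 0, 0, 1, 0, 0, 0], [0, 0, 0, 2, 0, 0, 0], [0, 0, 0, 2, 0, 0, 0]]}

```text
clock: 15.4
tcp_pos: [435.4, 100.8, 53.0]
orientation: [0.753, 0.659, 0.001, 0.0]
wrist_force: [-1.0, 0.3, 5.1]
opening: 0.044
gripper_force: 60.4
```

```bash
python3 -c "
from h import *
np.set_printoptions(precision=1,suppress=True)
S=bot.sense();print(R.from_euler('z',-TY).apply(S['tcp_pos']-O),R.from_euler('z',-TY).apply(S['wrist_force']),S['moment'])
c=cam('side');p=blob(c,(105,90,60),(130,255,255),(285,120,30,75));print(len(p),p.min(0),p.max(0))
C=R.from_quat(S['orientation']);print(proj(c,[S['tcp_pos']+C.apply([y,0,z]) for y in(35,-35) for z in(39.3,-25.7)]))
print(c['frame'][170:206,285:312].min(2)); print(proj(c,[T(-44,-46,30),T(-48,-46,30),T(-58,-46,41),T(-48,-46,12)]))
"
```

```text
[-44.3   0.1  53. ] [-1.   0.1  5.1] [ 0.1  0.1 -0. ]
58 [297 164] [299 194]
[[298.8 183.7]
 [297.6 162.4]
 [299.2 196.9]
 [297.9 174.9]]
[[181 174 163 158 154 144 114  68  47  62  76  70  49  53  77  78  56  38
   37  40  43  40  35  35  35  35  35]
 [182 181 178 178 175 167 139  87  51  60  77  71  52  55  75  79  58  39
   36  39  41  40  39  38  38  39  40]
 [183 182 182 182 182 177 154  98  53  59  78  72  55  54  73  80  57  39
   35  39  42  41  41  42  40  41  41]
 [183 182 183 182 183 179 158 102  54  58  77  75  56  53  71  79  61  39
   35  40  41  41  41  42  43  41  43]
 [183 183 183 181 183 179 158 107  59  59  80  78  58  52  68  78  62  42
   35  38  42  42  40  43  42  43  43]
 [183 183 181 180 179 177 160 113  65  58  80  80  58  50  64  78  64  45
   38  40  42  43  42  43  42
[... 2761 characters left out ...]
82 172 137  81  40  30  37  49  56
   57  61  62  62  62  62  62  61  61]
 [185 184 184 182 182 181 181 182 182 182 173 141  85  42  31  37  49  56
   58  62  61  60  60  59  58  59  59]
 [185 186 184 183 183 182 183 182 181 183 177 150  95  50  37  43  51  56
   57  60  59  54  53  52  50  51  55]
 [186 186 186 185 184 184 183 183 184 183 180 161 115  77  72  74  71  62
   60  59  54  47  45  46  45  47  56]
 [186 187 185 185 185 185 183 185 183 184 181 169 143 125 124 124 104  77
   65  63  58  50  48  49  51  52  64]
 [185 186 185 184 184 185 184 184 184 184 182 178 167 161 161 155 128  94
   77  76  74  72  71  71  73  76  83]]
[[299.  193.7]
 [297.5 193.8]
 [293.3 190.3]
 [297.8 199.8]]
```

Emit:
pendant:
  plan: {"rows": [[0, -0.7, 0, 1, 0, 0, 0], [0, -0.7, 0, 1.5, 0, 0, 0], [0, -0.7, 0, 1.5, 0, 0, 0]]}

```text
clock: 15.75
tcp_pos: [435.4, 100.4, 51.7]
orientation: [0.753, 0.658, 0.001, 0.0]
wrist_force: [-0.0, 2.5, 5.9]
opening: 0.05
gripper_force: 60.5
```

Emit:
pendant:
  plan: {"rows": [[0, 0, 0, 0.5, 0, 0, 0], [0, 0, 0, 1, 0, 0, 0], [0, 0, 0, 1, 0, 0, 0]]}

```text
clock: 16.05
tcp_pos: [435.6, 100.4, 51.2]
orientation: [0.753, 0.659, 0.001, 0.001]
wrist_force: [-1.7, 3.9, 13.6]
opening: 0.045
gripper_force: 61.7
```

Emit:
pendant:
  plan: {"rows": [[0, 0, 0, 0.5, 0, 0, 0], [0, 0, 0, 0.8, 0, 0, 0], [0, 0, 0, 0.8, 0, 0, 0]]}
  squeeze: 80

```text
clock: 16.35
tcp_pos: [435.7, 100.5, 51.2]
orientation: [0.753, 0.659, 0.002, 0.001]
wrist_force: [-4.5, 3.3, 24.8]
opening: 0.042
gripper_force: 83.4
```

Emit:
pendant:
  plan: {"rows": [[0, 0, 0, 0, 0, 0, 0], [0, 0, 0, 0, 0, 0, 0], [0, 0, 0, 0, 0, 0, 0]]}

```text
clock: 16.65
tcp_pos: [435.7, 100.5, 51.1]
orientation: [0.753, 0.659, 0.002, 0.001]
wrist_force: [-3.7, 4.2, 24.7]
opening: 0.039
gripper_force: 83.4
```

```bash
python3 -c "
from h import *
c=cam('side');a=cv2.imread('pics/side3.png');d=cv2.absdiff(c['frame'],a).max(2)
print('wall right/base',d[185:205,303:331].mean(),'yellow',d[235:275,347:358].mean(),'jar',d[208:236,278:300].mean(),'bat',d[222:242,335:346].mean(),'cutters',d[148:166,248:284].mean())
t=cam('top')['frame'];t0=cv2.imread('pics/top0.png');e=cv2.absdiff(t,t0).max(2);print('yellow top',e[186:196,384:412].mean(),'jar',e[222:240,325:344].mean())
S=bot.sense();print(S['wrist_force'],S['tcp_pos'])"
```

```text
wall right/base 2.4803571428571427 yellow 1.9795454545454545 jar 1.6379870129870129 bat 1.7227272727272727 cutters 33.93364197530864
yellow top 2.7714285714285714 jar 1.0263157894736843
[-4.53211824  3.32282014 24.08120586] [435.67525516 100.45657703  51.16746625]
```

```bash
python3 -c "
from station import bot
print(bot.finish_job())"
```

```text
the job is handed in; nothing more can be done
None
```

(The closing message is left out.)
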